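Move the squeeze-lock stop and roll a roller up to it

ROBOT

A 6-joint arm with a two-finger parallel gripper is mounted at the origin on the work surface; the furniture and walls round the work are solid. World frame = base frame: x ahead of the robot, y to its left, z up, the work surface at z = 0. Lengths are in m, angles in rad, forces in N, time in s.
With the tool pointing down it reaches from about 0.325 to 0.9 m from the base axis. Payload 6.1 kg.
Tool frame: the origin (TCP) lies between the finger pads; the fingertips stand 22 mm ahead of it and the grasp point (between the pads) lies 3 mm ahead of it; x points along the fingers, y is the direction in which the jaws open and shut, and the axes are right-handed (so a half turn about x gives the same grasp; the last joint's range is limited). The gripper opens to 87 mm and grips with 3 to 60 N. Pads are 19 mm wide; open, the fingers measure 117 mm over their backs; the gripper's body (75 mm by 190 mm) begins 51 mm behind the grasp point.
Start: joints at [1.116, 0.22, 1.526, -0, 1.395, -0.126], TCP at [0.202, 0.592, 0.245] pointing down, gripper open.
Joint ranges: [-2.98, 2.98], [-0.91, 2.08], [0.09, 2.57], [-1.24, 4.39], [0.2, 2.65], [-2.68, 2.68]. Speed limits (rad/s): [2.57, 2.57, 3.01, 3.14, 3.14, 3.14].

INTERFACE

Orientations are given as a unit quaternion [x, y, z, w].
In Python, from cell import bot gives the robot as it stands. The module is installed in compiled form; this text tells all that it offers.
- The arm moves only by the shell command python3 -m jog 'ROWS' [FORCE]. ROWS is JSON, a list of rows, each a list of 7 numbers: the opening, from -1 (shut) to 1 (fully open), then the shift along the world's x, y, z in cm, then the turn, a rotation vector about the world's x, y, z in degrees. In form: [[grip, x, y, z, rx, ry, rz], ...]. A call has 1 to 12 rows; each row shifts and turns the pose as measured when the row begins; what a row does not reach is not made up. A row lasts 1/12 s, in which the tool goes at most 41.7 mm and 7.16 degrees, less where a joint would pass 70% of its speed; a pose out of reach is approached as far as the arm can. A call is refused whole if a number of a shift passes 4.17 or a number of a turn 7.16, either way. A call with a gripper value outside its range is refused whole. The fingers move at their own pace and stop on an object; FORCE is the grip in N (left out, the last holds). Time passes only in rows, so rows that do not move let the fingers close. It gives the time, the measured TCP pose, the force and the opening at its end, in the units of the state.
- bot.read_state(): the state, without advancing time (a new reading comes with each control period).
- bot.read_camera(name): name is "side" or "top"; returns a dict with "frame" (420x560x3 uint8, red, green, blue), "camera_matrix" (3x3 intrinsics, pixels), "world_to_cam" (4x4, takes a point from world to camera coordinates). Camera axes: x right, y up, looking along -z (the intrinsics and any distortion apply to the point x, -y, -z); pixel columns grow to the right and rows downward; lengths in m; the calibration is good to about 2 mm. A picture is of the moment at which its call begins. There is no depth.
- bot.finish_job(): hands the job in, once; it reports no verdict.
The state is a dict: "t": time; "q": joint angles; "qvel": joint speeds; "joint_torque": joint torques, N m; "eef_pos": TCP position; "ee_rot": TCP orientation; "contact_force": force on the tool from outside, world axes, zero at the start; "moment": the same for the moment, N m; "grip_width": opening from 0.0 (shut) to 1.0 (fully open).
Only numpy, scipy, OpenCV 4.12 (cv2) and the standard library are available. Lean on these libraries where they do the work, as an engineer would, in place of code of your own. Each camera call takes 0.05 s, during which the arm holds its last target.

TASK

On the roller track, pinch the stop's two red release buttons together, slide the stop all the way home to the yellow end plate, and let go so that it locks there; do not force it along without pinching. Then pick up the blue paddle by its wooden handle, use it to roll the grey roller gently along the track until it rests against the stop (never touch the roller with the gripper itself), and stand the paddle upright on its black mat again. Leave the mug and the white insulator beyond the track's end where they are.

Things in the scene. Friction and masses are not known exactly. Their poses are not given: they have to be found in the camera images.
- track: Fixed track, 98 mm wide (its x), y from -200 (open end) to +209 mm; floor 8 mm above the bench; side rails inner faces at x = -43 and +43 mm, tops at 34 mm. Yellow end plate, 46 mm high, at y = 197 to 209 mm. Origin: on the bench; y points along to the yellow plate, z up. A tall fixed white sheet stands close beyond its far rail (foot at world x = 0.52): move straight, not in wide arcs.
- stop (a joint): Travel in m of the black stop along the track's +y: its range is 0 to 0.140, and 0.140 is fully home at the yellow end plate. At rest two sprung brake shoes lock it (it takes about 20 N or more to force it); with both buttons pinched it slides with about 1 N.
- button_near (a joint): Inward travel in m of the red button on the stop's -x side (track axes), 0 = sprung out and locking, 0.007 = pressed fully in; the brake lets go within the first 1 to 2 mm. Press force 6 N at the start to 9 N at full travel; it springs back when let go.
- button_far (a joint): The same for the red button on the stop's +x side (it moves along the track's -x).
- stop_grip (a point): Point midway between the two red buttons, 70 mm above the bench; axes as the track's. The buttons are 34 mm long along the track and 28 mm high (56 to 84 mm above the bench); over their outer faces they measure 60 mm across the track (x) when out, 46 mm when pressed fully in. The stop's top is 94 mm above the bench.
- stop_face (a point): Middle of the stop's rubber-faced front (looking along the track's -y, towards the roller), 33 mm above the bench, the height of the roller's axis; axes as the track's. It is 29 mm on the -y side of stop_grip.
- roller: Loose grey roller with two orange bands, 50 mm in diameter, 80 mm long, 0.25 kg, lying across the track on its floor on the -y side of the stop. Origin: middle of its axis, 33 mm above the bench; its x axis is its axle, the others turn as it rolls. It rolls easily but coasts only a centimetre or so after a slow push.
- paddle: Loose blue push paddle, about 0.15 kg, standing upright on the mat: sole 50 mm (its x) by 70 mm (its y); the flat upright pushing face is its +x side, 25 mm from the origin, 70 mm wide and 63 mm high from the sole up; on top a wooden handle bar 22 mm thick (x), 70 mm long (y), 87 to 113 mm above the sole's underside, centred over the sole. Origin: centre of the sole's underside. z up.
- mat: Fixed square black rubber mat, 140 mm by 140 mm, 3 mm thick, where the paddle stands. Origin: centre of its underside, on the bench.
- mug: White mug, 95 mm high, a bystander. Origin: centre of its underside.
- insulator: White porcelain bobbin insulator, 42 mm across, 46 mm high, a bystander. Origin: centre of its underside.

How it is judged:
On the way, in this order (a step that is already met when the one before it is completed fails the run):
1. both red buttons are pinched in by at least 4 mm (value of joint each of button_near, button_far above 0.004 m), for 0.1 s.
2. the stop is home (within 5 mm of the end of its travel) and let go, buttons sprung out (value of joint stop above 0.135 m and value of joint each of button_near, button_far below 0.0015 m), for 0.2 s.
3. the paddle pushes the roller, which has rolled at least 20 mm (contact force between paddle and roller above 0.05 N and distance of roller from where it was at the start of the episode above 0.02 m).
4. the roller has come up to the stop (gap under 5 mm) (y of roller in the frame of stop_face above -0.03 m), for 0.1 s.
At the end, for the whole second after the job is handed in: The stop is within 5 mm of the end of its travel at the yellow plate with both buttons out (under 1.5 mm pressed); the roller lies at rest on the track floor within 5 mm of touching the stop's face; the paddle stands upright, at rest, on the mat with its centre within 40 mm of the mat's centre (all of step 2 and y of roller in the frame of stop_face between -0.03 and -0.02 m and x of roller in the frame of stop_face between -0.01 and 0.01 m and z of roller in the frame of stop_face between -0.004 and 0.004 m and linear speed of each of roller, paddle below 0.01 m/s and horizontal distance between paddle and mat below 0.04 m and angle between paddle's own z axis and vertical below 0.1 rad and height (world z) of paddle between 0 and 0.007 m).
It fails at once if the gripper or arm touches the roller (contact force between any of the fingers, the arm and roller above 0.5 N).
It fails at once if the roller is knocked along faster than 0.35 m/s (linear speed of roller above 0.35 m/s).
It fails at once if the stop is forced along (over 0.04 m/s) with a button not pinched ((velocity of joint stop above 0.04 m/s or velocity of joint stop below -0.04 m/s) and value of joint any of button_near, button_far below 0.0005 m).
It fails at once if the mug or the insulator is moved by more than 20 mm (distance of any of mug, insulator from where it was at the start of the episode above 0.02 m).
It also fails if it takes over 72 s, if anything falls off the work surface, if the arm or the gripper's body presses on something with over 40 N, if the wrist force passes 120 N, or if a joint passes its speed limit or range.

## Working session

There is one attempt and no reset: what is moved stays moved. The work goes in short steps, Python scripts to look and compute and a shell command to move; the robot and the scene stay as the last step left them, time stands still between calls to the robot, and variables do not carry over. Pictures are saved under pics/ and viewed, and the job is handed in when it is done.

```bash
mkdir -p pics
python3 - <<'E'
from cell import bot
import cv2,numpy as np
s=bot.read_state(); print(s)
for n in("side","top"):
    c=bot.read_camera(n); cv2.imwrite(f"pics/{n}0.png",c["frame"][:,:,::-1]); print(n,c["camera_matrix"].round(1).tolist(),c["world_to_cam"].round(4).tolist(), [k for k in c])
E
```

```text
{'t': 0.0, 'q': array([ 1.11593262e+00,  2.21229646e-01,  1.52761589e+00, -1.45070163e-05,
        1.39466852e+00, -1.26085108e-01]), 'qvel': array([-0.00026698,  0.00084577, -0.0005487 ,  0.00052999, -0.00153055,
        0.00082391]), 'joint_torque': array([-1.40776120e-05, -4.94607460e+01, -3.87389231e+01,  6.99878857e-02,
        5.69444359e-02, -1.81971473e-04]), 'eef_pos': array([0.20155042, 0.59100572, 0.24343249]), 'ee_rot': array([ 0.1150647 ,  0.69776346, -0.11636931,  0.69738401]), 'contact_force': array([0.64662789, 0.53066617, 0.12534939]), 'moment': array([ 0.01811182, -0.0171723 , -0.00284419]), 'grip_width': 0.9991331680217449}
side [[395.6, 0.0, 283.8], [0.0, 395.6, 209.7], [0.0, 0.0, 1.0]] [[-0.781, -0.6245, 0.0004, 0.3872], [0.5446, -0.6809, 0.4897, -0.2745], [-0.3056, 0.3827, 0.8719, -1.0], [0.0, 0.0, 0.0, 1.0]] ['frame', 'camera_matrix', 'world_to_cam']
top [[453.0, 0.0, 277.3], [0.0, 453.0, 198.0], [0.0, 0.0, 1.0]] [[-0.0169, -0.9998, 0.0064, 0.041], [0.9817, -0.0154, 0.1898, -0.4466], [-0.1897, 0.0095, 0.9818, -1.4731], [0.0, 0.0, 0.0, 1.0]] ['frame', 'camera_matrix', 'world_to_cam']
```

View pics/side0.png

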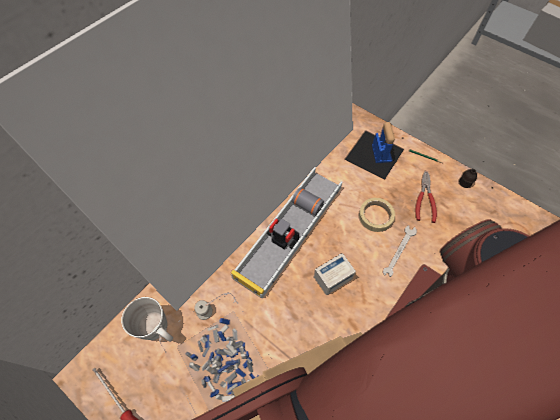

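View pics/top0.png

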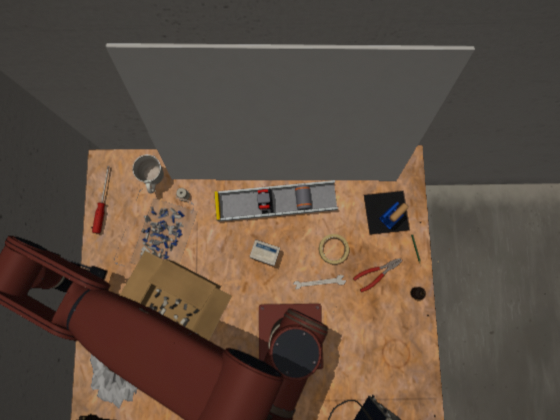

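The side view shows the track from the yellow plate (250,283) to the open end (330,178), with the stop at (285,233) and the roller at (308,200). The paddle is on the mat at (383,150). The top view has the track at (217–337, 200) and the mat at (387,213). I'll zoom in for measurements.

```bash
cat > h.py <<'E'
from cell import bot
import cv2,numpy as np
def cam(n):
    c=bot.read_camera(n); return c["frame"],c["camera_matrix"],c["world_to_cam"]
def ray(K,T,u,v):
    d=np.array([(u-K[0,2])/K[0,0],-(v-K[1,2])/K[1,1],-1.0]); R=T[:3,:3]
    return -R.T@T[:3,3], R.T@d
def plane(K,T,u,v,z):
    o,d=ray(K,T,u,v); return o+d*(z-o[2])/d[2]
def proj(K,T,p):
    q=T[:3,:3]@np.asarray(p)+T[:3,3]; return K[0,2]+K[0,0]*q[0]/-q[2], K[1,2]-K[1,1]*q[1]/-q[2]
def tri(obs):
    A=np.zeros((3,3));b=np.zeros(3)
    for K,T,u,v in obs:
        o,d=ray(K,T,u,v);d/=np.linalg.norm(d);M=np.eye(3)-np.outer(d,d);A+=M;b+=M@o
    return np.linalg.solve(A,b)
def crop(n,x0,x1,y0,y1,name,s=6):
    f,K,T=cam(n); im=cv2.resize(f[y0:y1,x0:x1,::-1],None,fx=s,fy=s,interpolation=cv2.INTER_CUBIC); cv2.imwrite("pics/"+name,im); return f,K,T
E
python3 - <<'E'
from h import *
crop("top",205,345,170,235,"t1.png",5)
crop("top",355,430,180,250,"t2.png",8)
crop("side",225,350,160,300,"s1.png",4)
crop("side",335,415,110,185,"s2.png",8)
E
```

```text
(no output)
```

View pics/t1.png

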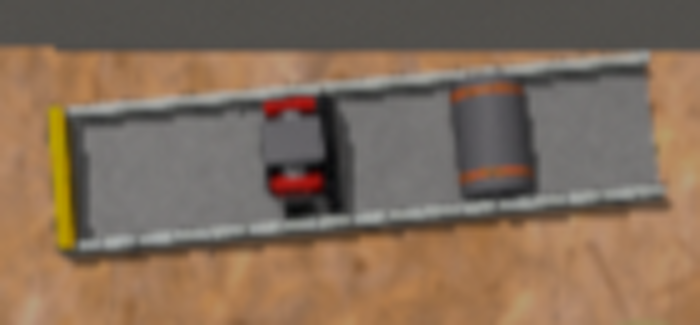

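View pics/t2.png

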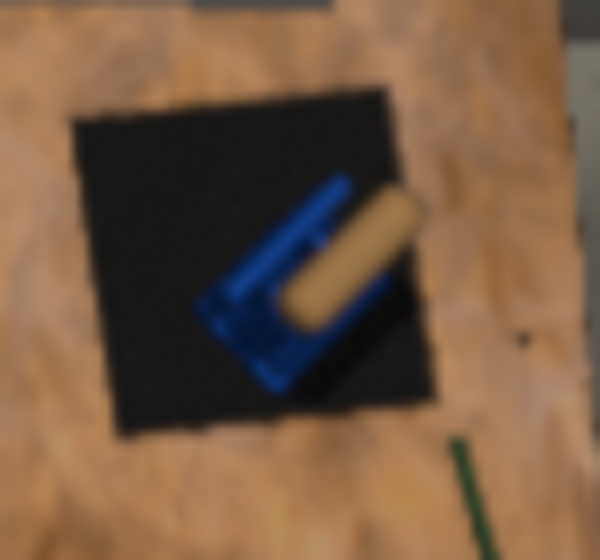

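View pics/s1.png

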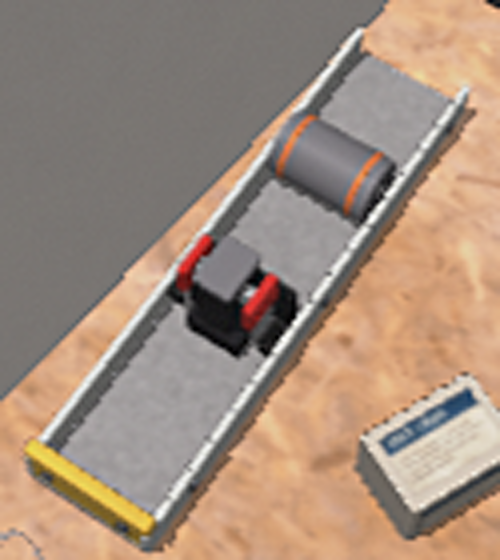

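View pics/s2.png

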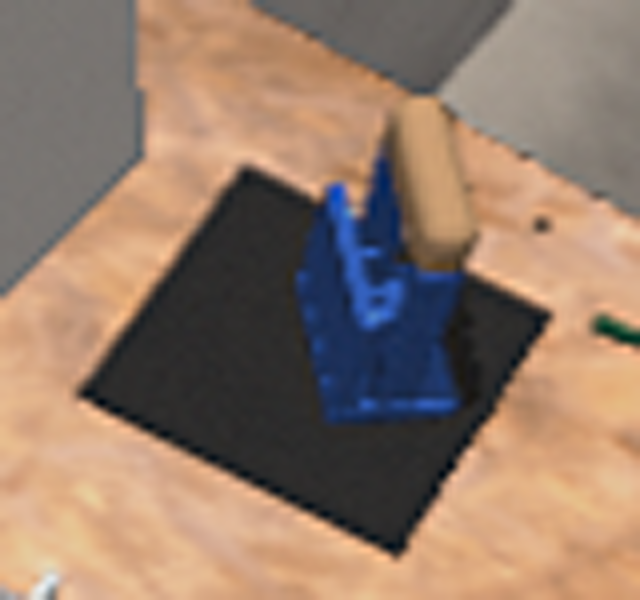

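Run:
```python
from h import *
f,K,T=cam("top"); fs,Ks,Ts=cam("side")
def P(px,py,x0,y0,s): return x0+(px+.5)/s-.5, y0+(py+.5)/s-.5
pt=lambda l,z,x0,y0,s,K,T:[plane(K,T,*P(a,b,x0,y0,s),z).round(4)[:2].tolist() for a,b in l]
m=lambda x,t:print(t,x, 'mean',np.mean(x,0).round(4))
m(pt([(75,120),(387,88),(435,402),(120,436)],.003,355,180,8,K,T),'mat top')
m(pt([(247,167),(550,317),(400,555),(80,393)],.003,335,110,8,Ks,Ts),'mat side')
# rails top z=.034: outer corners
print('railtop T far,near', pt([(75,105),(648,55),(80,245),(663,190)],.034,205,170,5,K,T))
print('plate T', pt([(50,107),(59,247)],.046,205,170,5,K,T))
print('rail S', pt([(360,30),(468,92)],.034,225,160,4,Ks,Ts), 'plate', pt([(28,447),(150,527)],.046,225,160,4,Ks,Ts))
def comps(f,x0,x1,y0,y1,fn):
    sub=f[y0:y1,x0:x1].astype(int); mk=fn(sub[...,0],sub[...,1],sub[...,2]).astype(np.uint8)
    n,l,st,c=cv2.connectedComponentsWithStats(mk)
    return [(st[i,4],(c[i]+[x0,y0]).round(2).tolist()) for i in range(1,n) if st[i,4]>5]
red=lambda r,g,b:(r>110)&(g<60)&(b<60)
wood=lambda r,g,b:(r>g+25)&(r>100)
R1=comps(f,250,280,180,215,red);R2=comps(fs,265,300,215,245,red);print(R1,R2)
ora=lambda r,g,b:(r>g+35)&(r>90)
print('orange',comps(f,294,313,183,212,ora),comps(fs,290,325,185,215,ora))
print('handleT',pt([(402,203),(302,308)],.003+.113,355,180,8,K,T))
print('handleS',pt([(410,108),(440,235)],.003+.113,335,110,8,Ks,Ts))
print('blade top edge T',pt([(237,293),(346,182)],.066,355,180,8,K,T))
print('sole T',pt([(203,305),(280,390)],.006,355,180,8,K,T))
print('sole S',pt([(330,420),(458,408)],.006,335,110,8,Ks,Ts))
```

```text
mat top [[0.4622, -0.2653], [0.4742, -0.4009], [0.3378, -0.4118], [0.3256, -0.2771]] mean [ 0.4    -0.3388]
mat side [[0.4751, -0.4024], [0.3389, -0.4126], [0.3257, -0.2778], [0.4638, -0.2648]] mean [ 0.4009 -0.3394]
railtop T far,near [[0.4773, 0.2278], [0.506, -0.1605], [0.3819, 0.2237], [0.4129, -0.1668]]
plate T [[0.4737, 0.243], [0.379, 0.2362]]
rail S [[0.5064, -0.1611], [0.4116, -0.1659]] plate [[0.4741, 0.2411], [0.3792, 0.2326]]
[(np.int32(26), [262.5, 190.31]), (np.int32(22), [264.14, 206.14])] [(np.int32(25), [273.36, 223.68]), (np.int32(43), [289.81, 234.02])]
orange [(np.int32(24), [301.42, 187.71]), (np.int32(23), [303.3, 203.96])] [(np.int32(30), [293.6, 190.6]), (np.int32(37), [297.54, 195.62]), (np.int32(37), [314.62, 204.68])]
handleT [[0.4042, -0.3704], [0.3628, -0.3278]]
handleS [[0.4066, -0.3689], [0.3668, -0.3244]]
blade top edge T [[0.3766, -0.3149], [0.422, -0.3627]]
sole T [[0.3805, -0.315], [0.3437, -0.3455]]
sole S [[0.3796, -0.3127], [0.3437, -0.3488]]
```

Run:
```python
from h import *
from scipy.spatial.transform import Rotation as R
s=bot.read_state(); M=R.from_quat(s["ee_rot"]).as_matrix(); print(M.round(3)); print('jaw yaw',np.degrees(np.arctan2(M[1,1],M[0,1])))
f,K,T=cam("top"); fs,Ks,Ts=cam("side")
ph=np.radians(4.5);O=np.array([.4432,.0328]);Rt=np.array([[np.cos(ph),-np.sin(ph)],[np.sin(ph),np.cos(ph)]])
tr=lambda p:(Rt.T@(p[:2]-O)).round(4)
for u,v in[(262.5,190.31),(264.14,206.14)]:
    p=plane(K,T,u,v,.084);print('btnT',p.round(4),tr(p))
for u,v in[(273.36,223.68),(289.81,234.02)]:
    p=plane(Ks,Ts,u,v,.075);print('btnS',p.round(4),tr(p))
for a,b in[((262.5,190.31),(273.36,223.68)),((264.14,206.14),(289.81,234.02))]:
    p=tri([(K,T,*a),(Ks,Ts,*b)]);print('tri',p.round(4),tr(p))
# stop top (grey) corners
for x,y in[(262,113),(318,113),(325,165),(268,165)]:
    p=plane(K,T,205+(x+.5)/5-.5,170+(y+.5)/5-.5,.094);print('top',p.round(4),tr(p))
for u,v in[(301.42,187.71),(303.3,203.96)]:
    p=plane(K,T,u,v,.055);print('rollerT',p.round(4),tr(p))
for u,v in[(296,193.5),(314.62,204.68)]:
    p=plane(Ks,Ts,u,v,.05);print('rollerS',p.round(4),tr(p))
# sheet foot
for u,v in[(170,178),(390,181)]:print('sheet foot',plane(K,T,u,v,0).round(3))
for u,v in[(110,46),(473,46)]:
    o,d=ray(K,T,u,v);print('sheet top: at x=.52..', (o+d*(.52-o[0])/d[0]).round(3),(o+d*(.56-o[0])/d[0]).round(3))
```

```text
[[-0.     0.323  0.946]
 [-0.     0.946 -0.323]
 [-1.    -0.    -0.   ]]
jaw yaw 71.16112507352578
btnT [0.4655 0.0819 0.084 ] [0.0261 0.0472]
btnT [0.413  0.0772 0.084 ] [-0.0266  0.0466]
btnS [0.4678 0.0795 0.075 ] [0.0282 0.0446]
btnS [0.415  0.0761 0.075 ] [-0.0247  0.0454]
tri [0.4659 0.0819 0.0813] [0.0265 0.0472]
tri [0.4141 0.0773 0.0781] [-0.0255  0.0466]
top [0.4574 0.0996 0.094 ] [0.0194 0.0654]
top [0.4569 0.0633 0.094 ] [0.016  0.0293]
top [0.4226 0.0592 0.094 ] [-0.0185  0.028 ]
top [0.4231 0.096  0.094 ] [-0.015   0.0646]
rollerT [ 0.4785 -0.0472  0.055 ] [ 0.0289 -0.0825]
rollerT [ 0.4234 -0.052   0.055 ] [-0.0264 -0.0829]
rollerS [ 0.4874 -0.0447  0.05  ] [ 0.038  -0.0807]
rollerS [ 0.4244 -0.0482  0.05  ] [-0.0251 -0.0793]
sheet foot [0.532 0.404 0.   ]
sheet foot [ 0.509 -0.359  0.   ]
sheet top: at x=.52.. [0.52  0.291 0.899] [0.56  0.318 0.829]
sheet top: at x=.52.. [ 0.52  -0.266  0.886] [ 0.56  -0.301  0.815]
```

```bash
python3 -m jog '[[1,1.3,-4,0,0,0,-5.5],[1,1.3,-4,0,0,0,-5.5],[1,1.3,-4,0,0,0,-5.5],[1,1.3,-4,0,0,0,-5.5],[1,1.3,-4,0,0,0,-5.5],[1,1.3,-4,0,0,0,-5.5],[1,1.3,-4,0,0,0,-5.5],[1,1.3,-4,0,0,0,-5.5],[1,1.3,-4,0,0,0,-5.5],[1,1.3,-4,0,0,0,-5.5],[1,1.3,-4,0,0,0,-5.5],[1,1.3,-4,0,0,0,-5.5]]'
cat > st.py <<'E'
from h import *
from scipy.spatial.transform import Rotation as R
s=bot.read_state(); M=R.from_quat(s["ee_rot"]).as_matrix()
print('t',round(s["t"],2),'pos',s["eef_pos"].round(4),'toolx',M[:,0].round(3),'jawyaw',np.degrees(np.arctan2(M[1,1],M[0,1])).round(2),'F',s["contact_force"].round(1),'g',round(s["grip_width"],3),'q',s["q"].round(2))
E
python3 - <<'E'
import st
from h import *
f,K,T=cam("side");cv2.imwrite("pics/a.png",f[:,:,::-1]);f,K,T=cam("top");cv2.imwrite("pics/b.png",f[:,:,::-1])
E
```

```text
t: 1.5
eef_pos: [0.3508, 0.1157, 0.2421]
ee_rot: [0.489, 0.512, -0.485, 0.514]
contact_force: [0.8, -0.1, 0.0]
grip_width: 0.998
t 1.5 pos [0.3508 0.1157 0.2421] toolx [ 0.006  0.002 -1.   ] jawyaw 2.97 F [ 0.8 -0.1  0. ] g 0.998 q [ 0.1  -0.45  2.14  0.    1.44  0.05]
```

View pics/a.png

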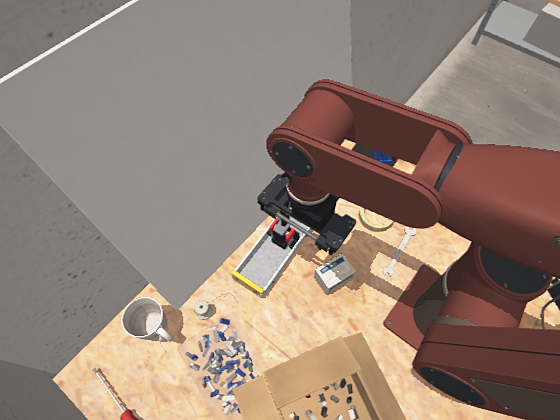

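View pics/b.png

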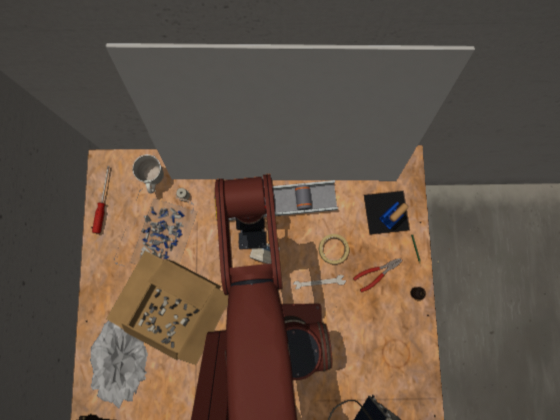

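Run:
```python
from h import *
f,K,T=crop("side",240,370,160,270,"c.png",6)
P=lambda px,py:(240+(px+.5)/6-.5,160+(py+.5)/6-.5)
for p in [(.3508-.0585,.1157,.22),(.3508+.0585,.1157,.22),(.3508-.095,.1157,.29),(.3508+.095,.1157,.29),(.3508,.1157,.22)]:
    u,v=proj(K,T,p);print(p,((u-240)*6,(v-160)*6))
```

```text
(0.2923, 0.1157, 0.22) (np.float64(504.4188898391054), np.float64(538.2242409733926))
(0.4093, 0.1157, 0.22) (np.float64(250.73527338919519), np.float64(358.436068762543))
(0.2558, 0.1157, 0.29) (np.float64(613.4326393164229), np.float64(516.6639056406451))
(0.4458, 0.1157, 0.29) (np.float64(169.4364372248433), np.float64(208.83694268052136))
(0.3508, 0.1157, 0.22) (np.float64(374.97407134119044), np.float64(446.4853748787409))
```

View pics/c.png

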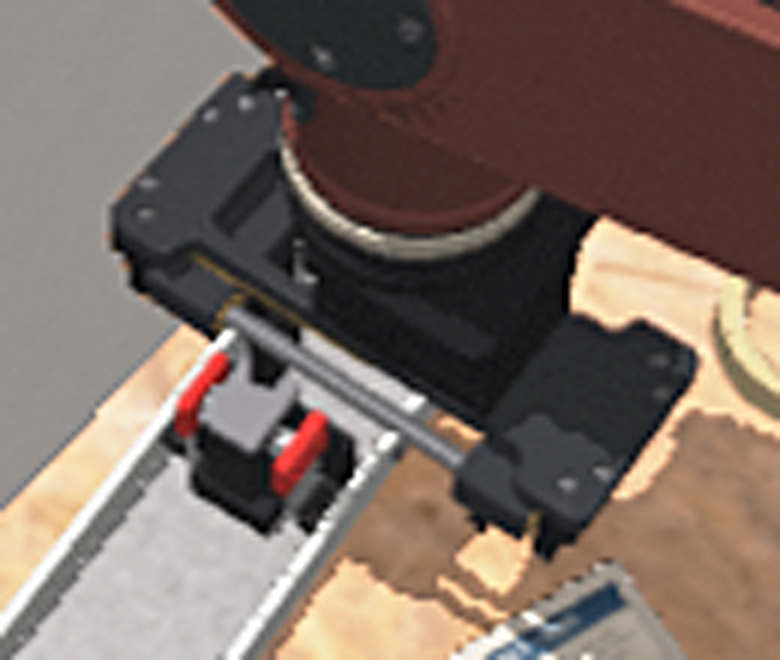

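Run:
```python
from h import *
f,K,T=cam("top"); fs,Ks,Ts=cam("side")
def ln(K,T,a,b):
    o,d1=ray(K,T,*a);_,d2=ray(K,T,*b);n=np.cross(d1,d2);return o,n/np.linalg.norm(n)
def isect(A,B):
    d=np.cross(A[1],B[1]);d/=np.linalg.norm(d);p=np.linalg.lstsq(np.array([A[1],B[1]]),[A[1]@A[0],B[1]@B[0]],rcond=None)[0]
    for z in(0,.15,.3,.8):print(z,(p+d*(z-p[2])/d[2]).round(3))
isect(ln(K,T,(170,178),(110,46)),ln(Ks,Ts,(178,308),(0,125)))
cv2.imwrite("pics/d1.png",cv2.resize(f[30:200,90:270,::-1],None,fx=4,fy=3.5))
cv2.imwrite("pics/d2.png",cv2.resize(fs[50:330,0:360,::-1],None,fx=2,fy=2))
```

```text
0 [0.507 0.392 0.   ]
0.15 [0.547 0.393 0.15 ]
0.3 [0.586 0.394 0.3  ]
0.8 [0.719 0.396 0.8  ]
```

View pics/d1.png

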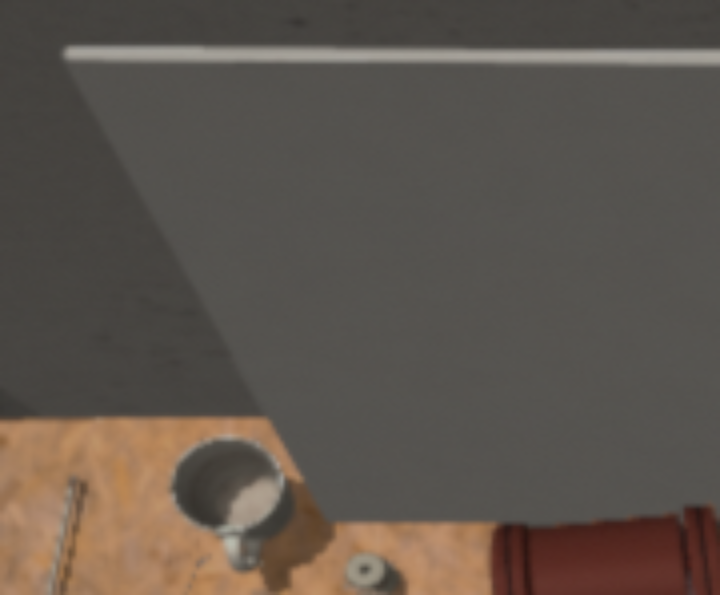

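View pics/d2.png

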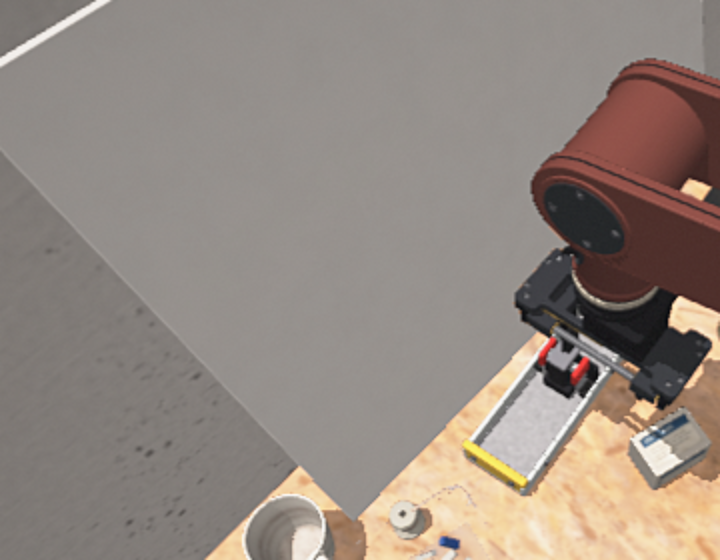

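The sheet leans back by about 15°, so at body height (z ≈ 0.12) it is at x ≈ 0.55. The gripper body would reach 0.535, so an upright grip clears it. I'll go above the stop next.

```bash
python3 -m jog '[[1,3,-1.2,0,0,0.35,1.5],[1,3,-1.2,0,0,0,0],[1,3,-1.2,0,0,0,0],[1,0,0,0,0,0,0],[1,0,0,0,0,0,0]]' >/dev/null; python3 st.py
```

```text
t 2.17 pos [0.4418 0.0903 0.241 ] toolx [-0.003  0.005 -1.   ] jawyaw 6.06 F [-0.6  0.4 -0.8] g 1.003 q [ 0.02 -0.21  1.96  0.01  1.39 -0.08]
```

```bash
python3 -m jog '[[1,-0.2,-1.1,-1,-0.3,-0.2,-1.5],[1,0,0,-3,0,0,0],[1,0,0,-3,0,0,0],[1,0,0,-3,0,0,0],[1,0,0,-1.5,0,0,0],[1,0,0,0,0,0,0],[1,0,0,0,0,0,0]]' >/dev/null; python3 st.py; python3 -c "
from h import *
crop('side',225,350,160,290,'e.png',5)"
```

```text
t 2.75 pos [0.4314 0.0863 0.1201] toolx [ 0.002 -0.002 -1.   ] jawyaw 5.31 F [-0.1  0.2 -0. ] g 0.997 q [ 0.02 -0.1   2.11 -0.    1.13 -0.07]
```

View pics/e.png

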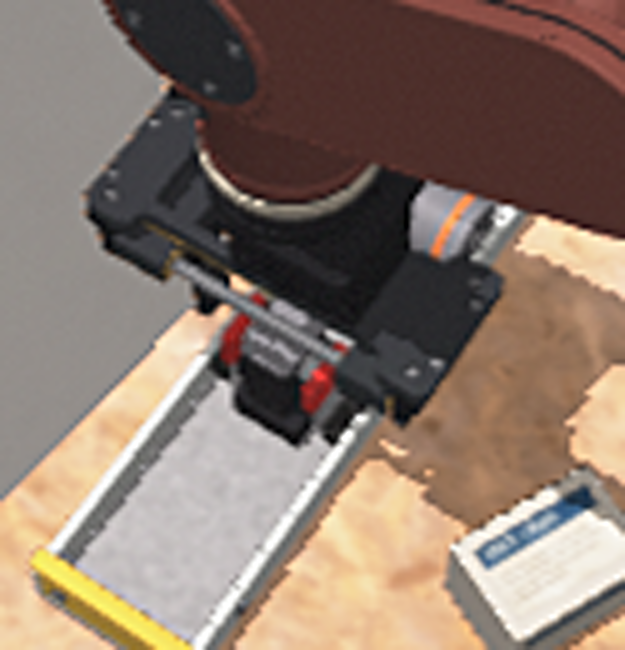

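```bash
python3 -m jog '[[1,0.85,-0.7,0,0,0,-0.8],[1,0,0,0,0,0,0],[1,0,0,0,0,0,0]]' >/dev/null; python3 st.py
```

```text
t 3.05 pos [0.4423 0.0794 0.1238] toolx [ 0.008 -0.002 -1.   ] jawyaw 4.53 F [ 0.1 -0.3  0.2] g 1.0 q [ 0.   -0.09  2.09 -0.    1.13 -0.07]
```

```bash
python3 -m jog '[[1,0,0,-1.2,0,0.3,0],[1,0,0,-1.2,0,0,0],[1,0,0,-1.2,0,0,0],[1,0,0,-1,0,0,0],[1,0,0,0,0,0,0],[1,0,0,0,0,0,0]]' >/dev/null; python3 st.py
```

```text
t 3.55 pos [0.4467 0.0786 0.0781] toolx [ 0.011 -0.002 -1.   ] jawyaw 4.41 F [ 1.  -1.1 -0.4] g 0.999 q [ 0.   -0.    2.11 -0.    1.03 -0.07]
```

```bash
python3 -m jog '[[1,-0.65,0.05,-0.5,0,0.6,0],[1,0,0,0,0,0,0],[1,0,0,0,0,0,0]]' >/dev/null; python3 st.py;  python3 -c "
from h import *
crop('side',225,350,160,290,'f.png',5)"
```

```text
t 3.8 pos [0.4399 0.0791 0.0731] toolx [ 0.    -0.002 -1.   ] jawyaw 4.4 F [0.6 0.4 1. ] g 0.999 q [ 0.   -0.    2.12 -0.    1.03 -0.07]
```

View pics/f.png

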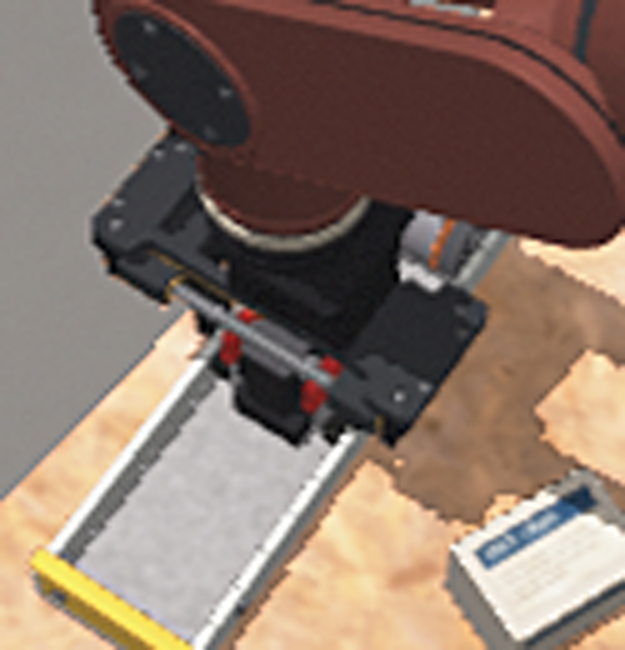

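The fingers straddle the buttons at (230,335) and (318,385), with no contact force. I'll pinch now.

```bash
python3 -m jog '[[-1,0,0,0,0,0,0],[-1,0,0,0,0,0,0],[-1,0,0,0,0,0,0],[-1,0,0,0,0,0,0],[-1,0,0,0,0,0,0],[-1,0,0,0,0,0,0],[-1,0,0,0,0,0,0],[-1,0,0,0,0,0,0]]' 25; python3 st.py
```

```text
t: 4.52
eef_pos: [0.4409, 0.0793, 0.0749]
ee_rot: [0.48, 0.518, -0.48, 0.52]
contact_force: [-3.4, -1.7, 5.3]
grip_width: 0.493
t 4.52 pos [0.4409 0.0793 0.0749] toolx [ 0.003 -0.002 -1.   ] jawyaw 4.42 F [-3.4 -1.7  5.3] g 0.493 q [ 0.   -0.01  2.12 -0.    1.03 -0.07]
```

```bash
python3 -m jog '[[-1,-0.03,0.4,0,0,0,0],[-1,-0.06,0.8,0,0,0,0],[-1,-0.06,0.8,0,0,0,0],[-1,-0.06,0.8,0,0,0,0],[-1,-0.06,0.8,0,0,0,0],[-1,-0.06,0.8,0,0,0,0]]'; python3 st.py
```

```text
t: 5.02
eef_pos: [0.437, 0.1255, 0.075]
ee_rot: [0.48, 0.517, -0.481, 0.52]
contact_force: [-0.7, -1.5, 2.6]
grip_width: 0.494
t 5.02 pos [0.437  0.1255 0.075 ] toolx [ 0.002 -0.004 -1.   ] jawyaw 4.34 F [-0.7 -1.5  2.6] g 0.494 q [ 0.11  0.01  2.1  -0.    1.03  0.04]
```

```bash
python3 -m jog '[[-1,-0.06,0.8,0,0,0,0],[-1,-0.06,0.8,0,0,0,0],[-1,-0.06,0.8,0,0,0,0],[-1,-0.06,0.8,0,0,0,0],[-1,-0.06,0.8,0,0,0,0],[-1,-0.06,0.8,0,0,0,0],[-1,-0.04,0.5,0,0,0,0],[-1,-0.04,0.5,0,0,0,0]]'; python3 -m jog '[[-1,-0.04,0.4,0,0,0,0],[-1,-0.03,0.4,0,0,0,0],[-1,-0.03,0.4,0,0,0,0]]'
```

```text
t: 5.68
eef_pos: [0.4315, 0.1919, 0.075]
ee_rot: [0.48, 0.518, -0.48, 0.52]
contact_force: [-1.0, -0.6, 0.9]
grip_width: 0.49
t: 5.93
eef_pos: [0.4306, 0.2027, 0.0747]
ee_rot: [0.477, 0.517, -0.481, 0.522]
contact_force: [3.1, -27.9, 4.1]
grip_width: 0.494
```

The stop hit the end after 123 mm, with −28 N along y. I'll relax the push, then let go.

```bash
python3 -m jog '[[-1,0,0,0,0,0,0],[-1,0,0,0,0,0,0]]'; python3 -m jog '[[-0.2,0,0,0,0,0,0],[0.2,0,0,0,0,0,0],[0.6,0,0,0,0,0,0],[1,0,0,0,0,0,0],[1,0,0,0,0,0,0],[1,0,0,0,0,0,0],[1,0,0,0,0,0,0],[1,0,0,0,0,0,0],[1,0,0,0,0,0,0]]'; python3 st.py;  python3 -c "
from h import *
crop('side',205,330,180,300,'g.png',5)"
```

```text
t: 6.1
eef_pos: [0.4308, 0.2016, 0.075]
ee_rot: [0.476, 0.516, -0.483, 0.523]
contact_force: [-1.2, 0.8, 1.4]
grip_width: 0.498
t: 6.85
eef_pos: [0.4308, 0.2024, 0.0744]
ee_rot: [0.477, 0.516, -0.482, 0.522]
contact_force: [1.2, 1.0, -0.1]
grip_width: 0.974
t 6.85 pos [0.4308 0.2024 0.0744] toolx [ 0.002 -0.011 -1.   ] jawyaw 4.54 F [ 1.2  1.  -0.1] g 0.974 q [ 0.28  0.07  2.04 -0.01  1.03  0.21]
```

View pics/g.png

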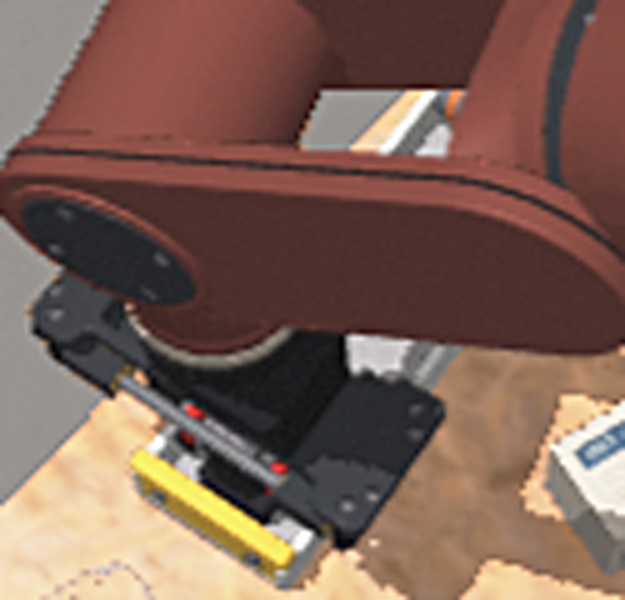

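```bash
python3 -m jog '[[1,0,0,0.8,0,0,0],[1,0,0,1.2,0,0,0],[1,0,0,1.2,0,0,0],[1,0,0,1.2,0,0,0],[1,0,0,2,0,0,0],[1,0,0,2.5,0,0,0],[1,0,0,2.5,0,0,0],[1,0,0,1,0,0,0]]'; python3 st.py
```

```text
t: 7.57
eef_pos: [0.427, 0.2017, 0.2034]
ee_rot: [0.475, 0.518, -0.484, 0.521]
contact_force: [0.7, 0.2, 0.8]
grip_width: 1.003
t 7.57 pos [0.427  0.2017 0.2034] toolx [-0.006 -0.012 -1.   ] jawyaw 4.55 F [0.7 0.2 0.8] g 1.003 q [ 0.28 -0.11  1.95 -0.01  1.31  0.2 ]
```

```bash
python3 -m jog '[[1,-0.4,-4,0.3,-0.5,0,3.2],[1,-0.4,-4,0.3,0,0,3.2],[1,-0.4,-4,0,0,0,3.2],[1,-0.4,-4,0,0,0,3.2],[1,-0.4,-4,0,0,0,3.2],[1,-0.4,-4,0,0,0,3.2],[1,-0.4,-4,0,0,0,3.2],[1,-0.4,-4,0,0,0,3.2],[1,-0.4,-4,0,0,0,3.2],[1,-0.4,-4,0,0,0,3.2],[1,0,-1,0,0,0,3.2],[1,0,0,0,0,0,3.2]]' >/dev/null; python3 st.py
python3 - <<'E'
from h import *
f,K,T=crop("top",205,345,160,235,"i.png",5)
fs,Ks,Ts=crop("side",225,350,160,300,"j.png",4)
E
```

```text
t 8.57 pos [ 0.3831 -0.2225  0.217 ] toolx [ 0.024 -0.014 -1.   ] jawyaw 45.21 F [-0.   1.  -0.2] g 0.998 q [-0.71 -0.23  2.03  0.    1.32 -1.5 ]
```

View pics/i.png

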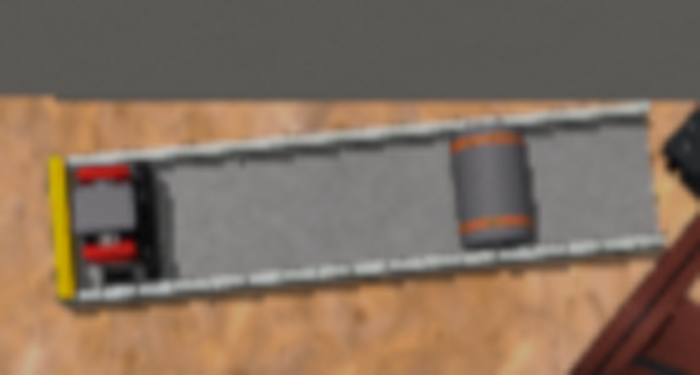

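View pics/j.png

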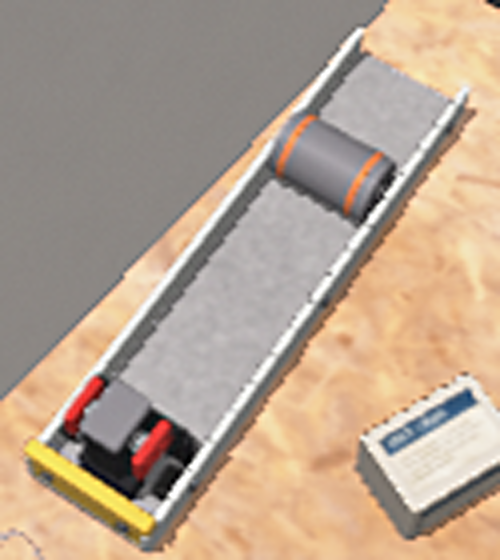

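The stop is home against the plate with its red buttons out, at (103,172) and (110,250) in the top crop. The roller hasn't moved. On to the paddle.

```bash
python3 -m jog '[[1,0,-4,0,0.8,1.4,-1.5],[1,0,-4,0,0,0,0],[1,0,-3.5,0,0,0,0],[1,0,0,0,0,0,0],[1,0,0,0,0,0,0]]' >/dev/null; python3 st.py
python3 - <<'E'
from h import *
f,K,T=crop("side",320,420,90,185,"k.png",6)
f,K,T=crop("top",345,435,170,250,"l.png",6)
E
```

```text
t 9.08 pos [ 0.3836 -0.3345  0.2151] toolx [-0.003  0.005 -1.   ] jawyaw 43.42 F [ 0.3  0.2 -0.5] g 1.002 q [-0.87 -0.03  1.85  0.    1.33 -1.63]
```

View pics/k.png

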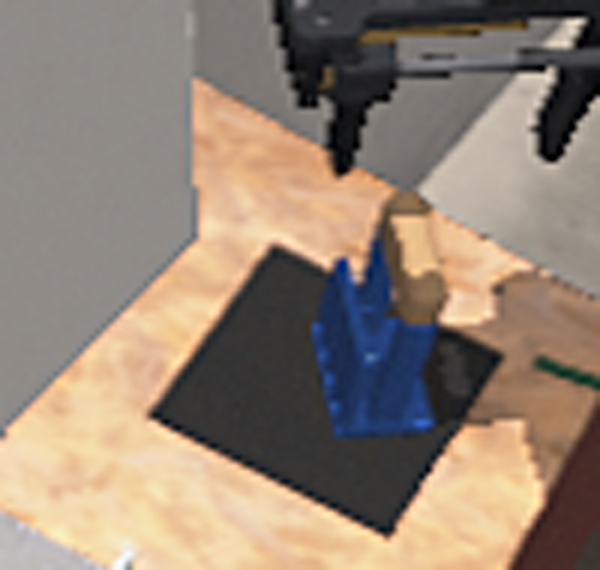

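View pics/l.png

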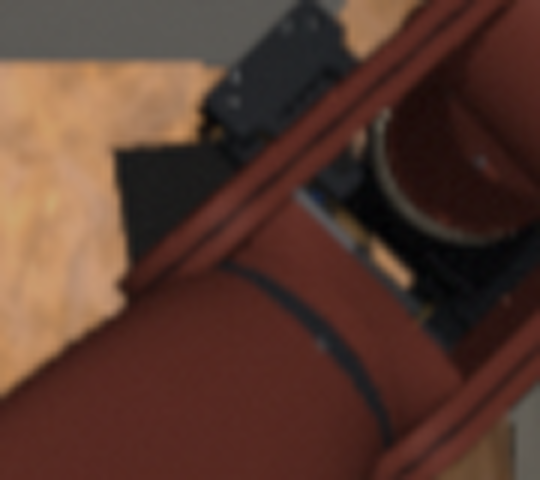

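```bash
python3 -m jog '[[1,0,-1.5,0,-0.2,-0.2,0],[1,0,0,-2,0,0,0],[1,0,0,-2,0,0,0],[1,0,0,-1.5,0,0,0],[1,0,0,0,0,0,0],[1,0,0,0,0,0,0]]' >/dev/null; python3 st.py
```

```text
t 9.68 pos [ 0.3866 -0.3462  0.1613] toolx [ 0.006 -0.005 -1.   ] jawyaw 43.9 F [ 0.2 -0.2  0.4] g 1.0 q [-0.88  0.04  1.89  0.    1.21 -1.65]
```

```bash
python3 -m jog '[[1,-0.25,-0.35,-1,0.3,0.3,-0.4],[1,0,0,-1.5,0,0,0],[1,0,0,-1.5,0,0,0],[1,0,0,-1,0,0,0],[1,0,0,0,0,0,0],[1,0,0,0,0,0,0]]' >/dev/null; python3 st.py
```

```text
t 10.18 pos [ 0.3862 -0.3523  0.1138] toolx [ 0.005 -0.006 -1.   ] jawyaw 43.54 F [ 0.8  0.3 -0.7] g 1.005 q [-0.89  0.11  1.91  0.    1.11 -1.65]
```

```bash
python3 -m jog '[[1,-0.2,0.2,-0.7,0.3,0.3,0],[1,0,0,0,0,0,0],[1,0,0,0,0,0,0]]' >/dev/null; python3 st.py
python3 - <<'E'
from h import *
f,K,T=crop("side",330,420,95,185,"m.png",6)
E
```

```text
t 10.43 pos [ 0.3848 -0.3512  0.1081] toolx [ 0.001 -0.003 -1.   ] jawyaw 43.54 F [ 0.7 -1.3  0.5] g 1.002 q [-0.89  0.12  1.92 -0.    1.11 -1.65]
```

View pics/m.png

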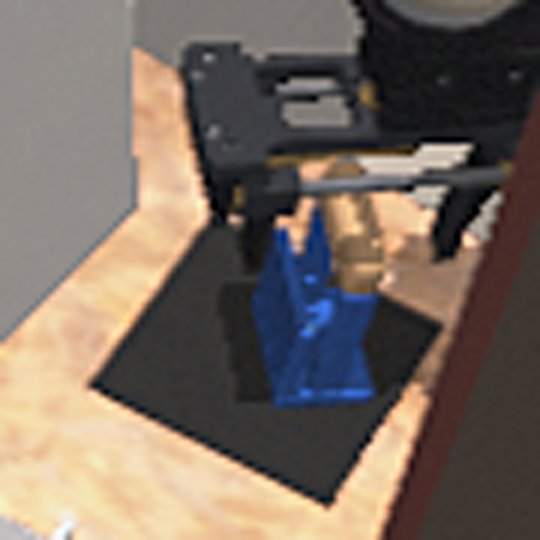

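The fingers straddle the handle at (355,220). I'll grip it.

```bash
python3 -m jog '[[-1,0,0,0,0,0,0],[-1,0,0,0,0,0,0],[-1,0,0,0,0,0,0],[-1,0,0,0,0,0,0],[-1,0,0,0,0,0,0],[-1,0,0,0,0,0,0],[-1,0,0,0,0,0,0],[-1,0,0,0,0,0,0],[-1,0,0,0,0,0,0],[-1,0,0,0,0,0,0]]' 30 ; python3 st.py
```

```text
t: 11.32
eef_pos: [0.3855, -0.3519, 0.1097]
ee_rot: [0.278, 0.648, -0.28, 0.651]
contact_force: [0.2, -0.0, -0.7]
grip_width: 0.325
t 11.32 pos [ 0.3855 -0.3519  0.1097] toolx [ 0.003 -0.004 -1.   ] jawyaw 43.55 F [ 0.2 -0.  -0.7] g 0.325 q [-0.89  0.11  1.92 -0.    1.11 -1.65]
```

```bash
python3 -m jog '[[-1,0,0,0,0,0,0],[-1,0,0,0,0,0,0],[-1,0,0,0,0,0,0],[-1,0,0,0,0,0,0]]'
```

```text
t: 11.65
eef_pos: [0.3854, -0.3519, 0.1097]
ee_rot: [0.278, 0.648, -0.28, 0.651]
contact_force: [-0.6, -0.7, -0.3]
grip_width: 0.254
```

```bash
python3 -m jog '[[-1,0,0,1,0,0,0],[-1,0,0,2,0,0,0],[-1,0,0,2,0,0,0],[-1,0,0,1,0,0,0],[-1,0.5,1.5,0,0,0,5],[-1,0.7,2,0,0,0,5],[-1,0.7,2,0,0,0,5],[-1,0.7,2,0,0,0,5],[-1,0.7,2,0,0,0,5],[-1,0.7,2,0,0,0,5],[-1,0.7,2,0,0,0,5],[-1,0,0,0,0,0,0]]' 40 >/dev/null; python3 st.py
python3 - <<'E'
from h import *
f,K,T=crop("side",290,420,80,200,"n.png",6)
E
```

```text
t 12.65 pos [ 0.4322 -0.2116  0.1761] toolx [ 0.005 -0.004 -1.   ] jawyaw 80.0 F [-0.4  0.3 -1.6] g 0.245 q [-0.62 -0.07  1.97  0.    1.24 -2.02]
```

View pics/n.png

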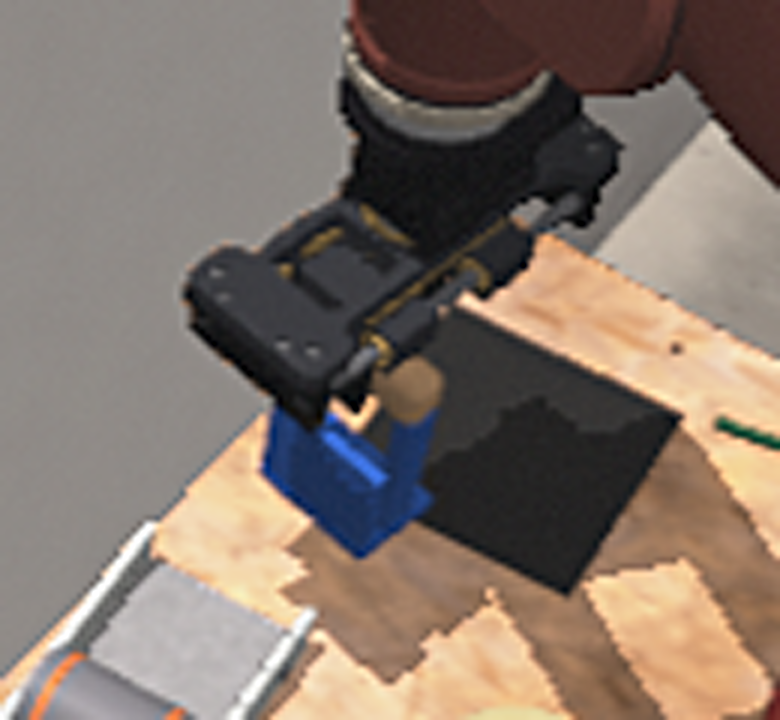

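The paddle hangs straight in the jaws, blade towards the track. I'll carry on to above the open end.

```bash
python3 -m jog '[[-1,0.7,2.5,0,0,0.3,4.5],[-1,0.7,2.5,0,0,0,4.5],[-1,0.7,2.5,0,0,0,4.5],[-1,0,0.3,0,0,0,0],[-1,0,0,0,0,0,0],[-1,0,0,0,0,0,0]]' >/dev/null; python3 st.py
```

```text
t 13.2 pos [ 0.4531 -0.1364  0.1777] toolx [ 0.002 -0.009 -1.   ] jawyaw 93.25 F [ 0.3 -0.5 -0.8] g 0.25 q [-0.45 -0.09  1.98 -0.01  1.24 -2.08]
```

```bash
python3 -m jog '[[-1,0.3,0,-1,0.4,0.1,1.1],[-1,0,0,-1,0,0,0],[-1,0,0,0,0,0,0],[-1,0,0,0,0,0,0]]' >/dev/null; python3 st.py
python3 - <<'E'
from h import *
f,K,T=crop("side",260,390,90,230,"o.png",5)
f,K,T=crop("top",265,385,150,240,"p.png",6)
E
```

```text
t 13.53 pos [ 0.4558 -0.1402  0.1555] toolx [ 0.001 -0.002 -1.   ] jawyaw 94.04 F [ 0.2 -0.2 -1.8] g 0.254 q [-0.46 -0.05  1.99 -0.    1.2  -2.1 ]
```

View pics/o.png

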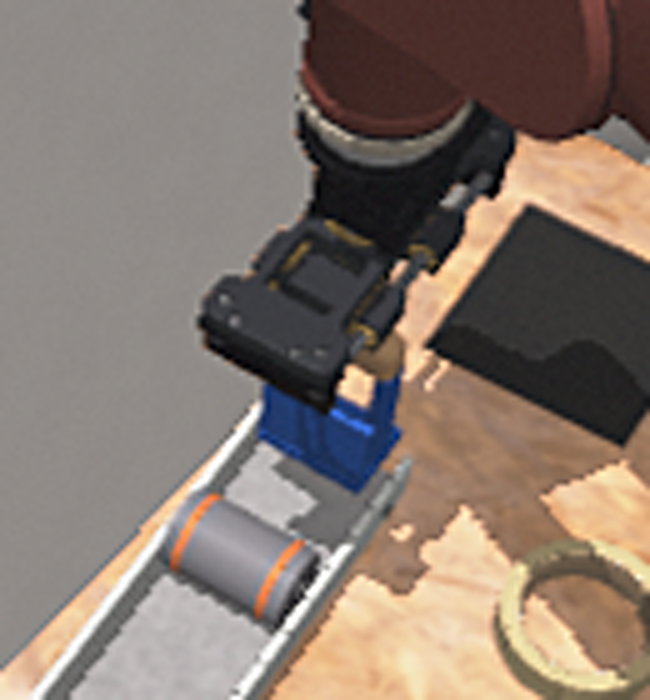

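View pics/p.png

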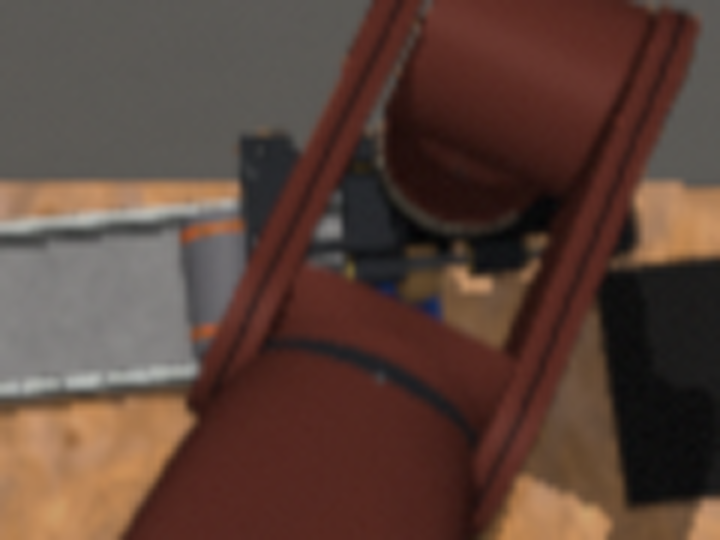

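```bash
cat > tr.py <<'E'
from h import *
ph=np.radians(4.5);O=np.array([.4432,.0328]);Rt=np.array([[np.cos(ph),-np.sin(ph)],[np.sin(ph),np.cos(ph)]])
tr=lambda p:(Rt.T@(np.asarray(p)[:2]-O)).round(4)
E
python3 - <<'E'
from tr import *
f,K,T=cam("side")
for a,b in[(360,490),(258,437)]:
    p=plane(K,T,260+(a+.5)/5-.5,90+(b+.5)/5-.5,.0488);print(p.round(4),tr(p))
for a,b in[(410,460),(262,402)]:
    p=plane(K,T,260+(a+.5)/5-.5,90+(b+.5)/5-.5,.034);print('rail',p.round(4),tr(p))
print(tr(bot.read_state()["eef_pos"]))
E
```

```text
[ 0.4203 -0.1247  0.0488] [-0.0352 -0.1553]
[ 0.4878 -0.1175  0.0488] [ 0.0327 -0.1534]
rail [ 0.4137 -0.1688  0.034 ] [-0.0452 -0.1987]
rail [ 0.5063 -0.1478  0.034 ] [ 0.0487 -0.185 ]
[-0.0008 -0.1731]
```

```bash
python3 -m jog '[[-1,0.1,0,-1,0,0,0.4],[-1,0,0,-1,0,0,0],[-1,0,0,-1,0,0,0],[-1,0,0,0,0,0,0],[-1,0,0,0,0,0,0]]' >/dev/null; python3 st.py; python3 -c "
from tr import *
print(tr(bot.read_state()['eef_pos']))"
```

```text
t 14.1 pos [ 0.4572 -0.1401  0.1233] toolx [ 0.002 -0.003 -1.   ] jawyaw 94.49 F [ 0.5  0.9 -1. ] g 0.25 q [-0.46 -0.01  2.02 -0.    1.13 -2.11]
[ 0.0004 -0.1735]
```

```bash
python3 -m jog '[[-1,-0.06,0.8,-0.2,0,0,0],[-1,-0.06,0.8,0,0,0,0],[-1,-0.06,0.8,0,0,0,0],[-1,-0.04,0.5,0,0,0,0],[-1,-0.03,0.4,0,0,0,0],[-1,-0.03,0.4,0,0,0,0],[-1,-0.03,0.4,0,0,0,0],[-1,-0.03,0.4,0,0,0,0]]' >/dev/null; python3 st.py
python3 - <<'E'
from tr import *
print(tr(bot.read_state()['eef_pos']))
f,K,T=crop("side",240,370,110,250,"r.png",5)
E
```

```text
t 14.77 pos [ 0.4539 -0.0901  0.1219] toolx [ 0.003 -0.004 -1.   ] jawyaw 94.55 F [ 0.5 -0.9 -1.4] g 0.251 q [-0.37 -0.05  2.06 -0.    1.13 -2.01]
[ 0.001  -0.1234]
```

View pics/r.png

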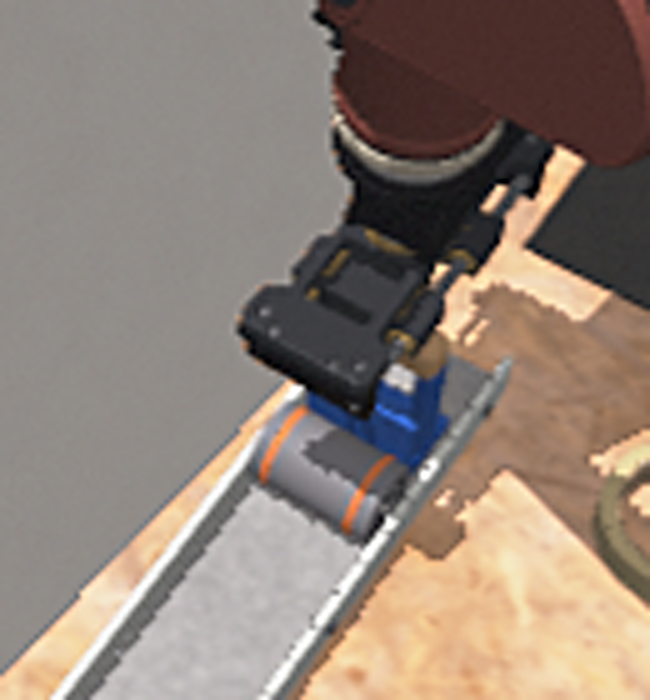

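The paddle face is up against the roller. I'll push on gently.

```bash
python3 -m jog '[[-1,-0.04,0.5,0,0,0,0],[-1,-0.05,0.6,0,0,0,0],[-1,-0.05,0.6,0,0,0,0],[-1,-0.05,0.6,0,0,0,0],[-1,-0.05,0.6,0,0,0,0],[-1,-0.05,0.6,0,0,0,0],[-1,-0.05,0.6,0,0,0,0],[-1,-0.05,0.6,0,0,0,0],[-1,-0.05,0.6,0,0,0,0],[-1,-0.05,0.6,0,0,0,0],[-1,-0.05,0.6,0,0,0,0],[-1,-0.05,0.6,0,0,0,0]]' >/dev/null; python3 st.py
python3 - <<'E'
from tr import *
print(tr(bot.read_state()['eef_pos']))
f,K,T=crop("side",210,340,150,290,"u.png",5)
E
```

```text
t 15.82 pos [ 0.4473 -0.0118  0.1221] toolx [ 0.004 -0.003 -1.   ] jawyaw 94.5 F [ 0.2 -0.3 -1.4] g 0.25 q [-0.2  -0.09  2.09 -0.    1.13 -1.85]
[ 0.0006 -0.0447]
```

View pics/u.png

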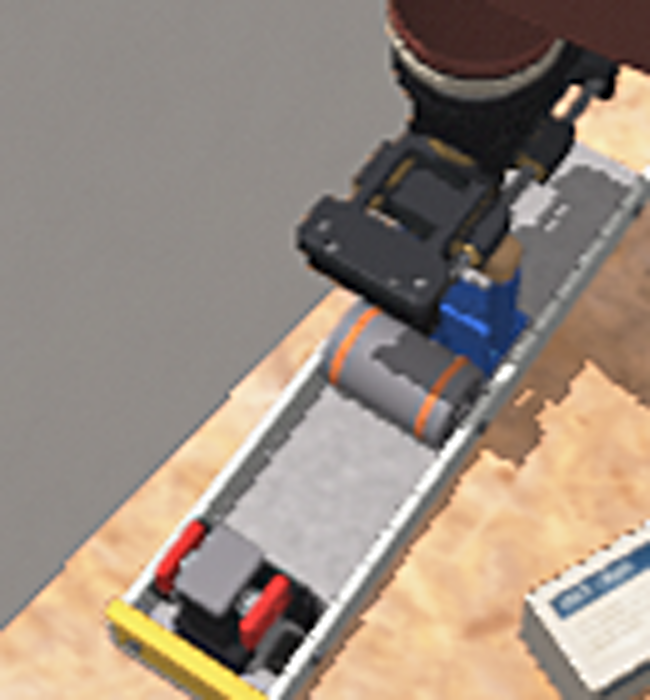

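```bash
python3 -m jog '[[-1,-0.05,0.6,0,0,0,0],[-1,-0.05,0.6,0,0,0,0],[-1,-0.05,0.6,0,0,0,0],[-1,-0.05,0.6,0,0,0,0],[-1,-0.05,0.6,0,0,0,0],[-1,-0.05,0.6,0,0,0,0],[-1,-0.05,0.6,0,0,0,0],[-1,-0.05,0.6,0,0,0,0],[-1,-0.05,0.6,0,0,0,0],[-1,-0.05,0.6,0,0,0,0],[-1,-0.05,0.6,0,0,0,0],[-1,-0.03,0.4,0,0,0,0]]' >/dev/null; python3 st.py
python3 - <<'E'
from tr import *
print(tr(bot.read_state()['eef_pos']))
E
```

```text
t 16.87 pos [0.4406 0.0665 0.1221] toolx [ 0.004 -0.003 -1.   ] jawyaw 94.5 F [ 0.3 -1.1 -1.1] g 0.248 q [-0.03 -0.09  2.1  -0.    1.13 -1.67]
[0.0001 0.0338]
```

```bash
python3 -m jog '[[-1,-0.03,0.3,0,0,0,0],[-1,-0.02,0.3,0,0,0,0],[-1,-0.02,0.3,0,0,0,0],[-1,-0.02,0.3,0,0,0,0],[-1,-0.02,0.3,0,0,0,0]]' >/dev/null; python3 st.py
python3 - <<'E'
from tr import *
print(tr(bot.read_state()['eef_pos']))
f,K,T=crop("side",200,330,160,300,"v.png",5)
E
```

```text
t 17.28 pos [0.4393 0.0834 0.122 ] toolx [ 0.003 -0.003 -1.   ] jawyaw 94.53 F [ 1.  -0.7 -1.8] g 0.249 q [ 0.01 -0.09  2.09 -0.    1.13 -1.64]
[0.0001 0.0507]
```

View pics/v.png

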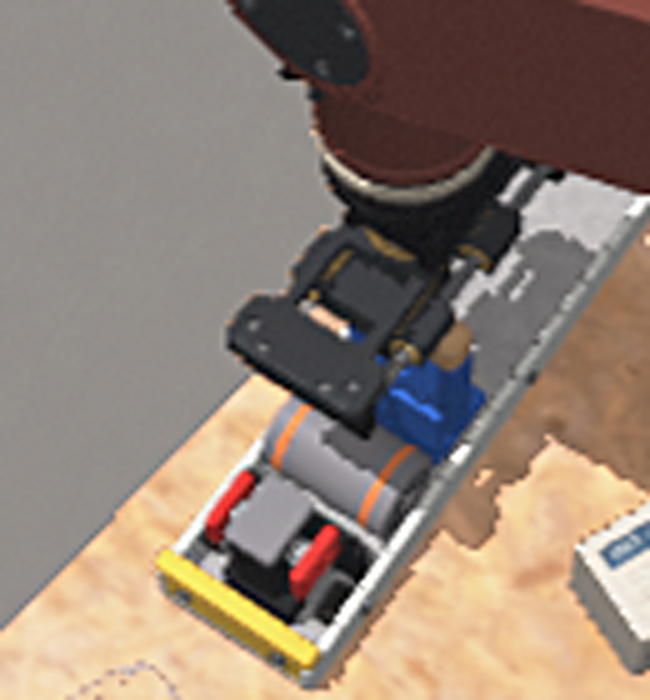

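The roller at (345,465) is nearly at the stop. I'll keep pushing slowly until the force rises.

```bash
python3 -m jog '[[-1,-0.02,0.25,0,0,0,0],[-1,-0.02,0.25,0,0,0,0],[-1,-0.02,0.25,0,0,0,0]]' |grep -E "pos|force"; python3 -m jog '[[-1,-0.02,0.2,0,0,0,0],[-1,-0.02,0.2,0,0,0,0]]' |grep -E "pos|force"; python3 -m jog '[[-1,-0.02,0.2,0,0,0,0]]' |grep -E "pos|force"
```

```text
eef_pos: [0.4387, 0.0915, 0.122]
contact_force: [-0.9, 1.1, -0.7]
eef_pos: [0.4383, 0.0959, 0.122]
contact_force: [-0.3, -0.0, -1.9]
eef_pos: [0.4381, 0.0982, 0.122]
contact_force: [-0.0, -0.1, -1.4]
```

```bash
for i in 1; do :; done; python3 -m jog '[[-1,-0.01,0.15,0,0,0,0]]' |grep -E "pos|force"; python3 -m jog '[[-1,-0.01,0.15,0,0,0,0]]' |grep -E "pos|force";python3 - <<'E'
from h import *
f,K,T=crop("side",200,330,170,310,"w.png",5)
E
```

```text
eef_pos: [0.438, 0.0997, 0.1221]
contact_force: [0.9, -4.1, 0.2]
eef_pos: [0.4381, 0.1003, 0.1222]
contact_force: [0.2, -8.7, 0.5]
```

View pics/w.png

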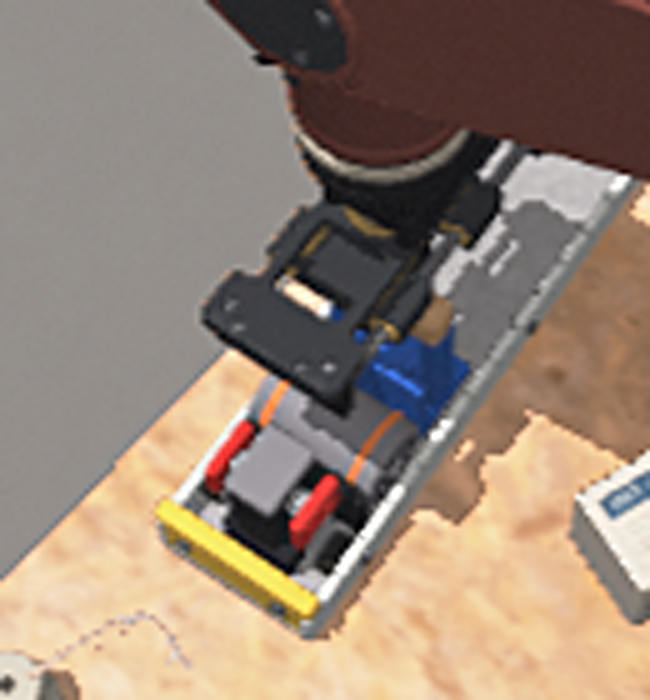

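The force rose to 8.7 N, so the roller is against the stop. I'll settle, then back off slowly.

```bash
python3 -m jog '[[-1,0,0,0,0,0,0],[-1,0,0,0,0,0,0],[-1,0,-0.1,0,0,0,0],[-1,0.01,-0.1,0,0,0,0],[-1,0.02,-0.2,0,0,0,0],[-1,0.02,-0.3,0,0,0,0],[-1,0.04,-0.5,0,0,0,0],[-1,0.06,-0.8,0,0,0,0],[-1,0.08,-1,0,0,0,0],[-1,0.08,-1,0,0,0,0],[-1,0.08,-1,0,0,0,0],[-1,0.08,-1,0,0,0,0]]' >/dev/null; python3 st.py;python3 - <<'E'
from h import *
f,K,T=crop("side",200,330,170,310,"x.png",5)
E
```

```text
t 19.05 pos [0.4428 0.0361 0.1221] toolx [ 0.004 -0.005 -1.   ] jawyaw 94.67 F [-0.2  0.4 -1.7] g 0.247 q [-0.09 -0.09  2.1  -0.01  1.13 -1.74]
```

View pics/x.png

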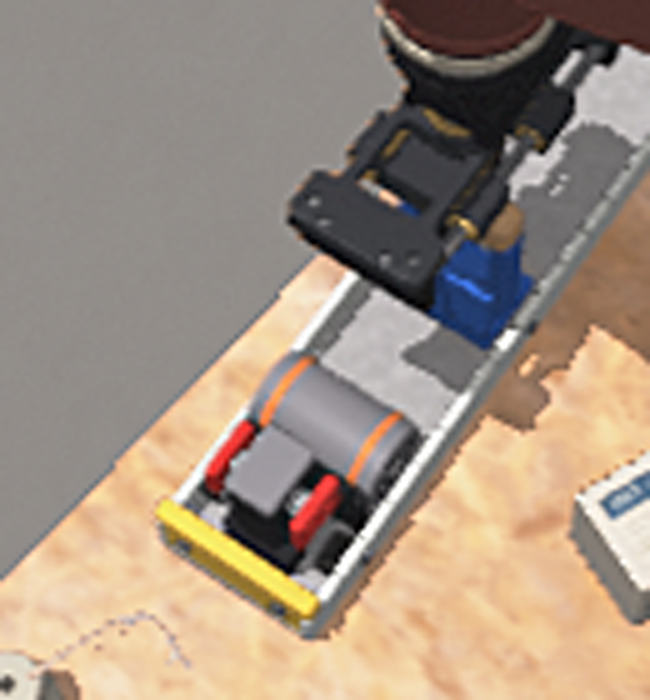

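```bash
python3 -m jog '[[-1,0.03,-0.5,1.5,0,0.2,0],[-1,0,-0.5,2,0,0,0],[-1,0,-0.5,2,0,0,0],[-1,0,-3,0.5,0.2,0,-5],[-1,-0.3,-4,0,0,0,-5],[-1,-0.3,-4,0,0,0,-5],[-1,-0.4,-4,0,0,0,-5],[-1,-0.4,-4,0,0,0,-5],[-1,-0.5,-4,0,0,0,-5],[-1,-0.5,-4,0,0,0,-5],[-1,-0.5,-4,0,0,0,-5],[-1,-0.5,-2,0,0,0,-5]]' >/dev/null; python3 st.py;python3 - <<'E'
from h import *
f,K,T=crop("top",205,345,160,235,"y.png",5)
E
```

```text
t 20.1 pos [ 0.4037 -0.3265  0.187 ] toolx [ 0.005 -0.005 -1.   ] jawyaw 47.6 F [ 0.2  0.1 -0.3] g 0.253 q [-0.83  0.01  1.87 -0.    1.26 -1.66]
```

View pics/y.png

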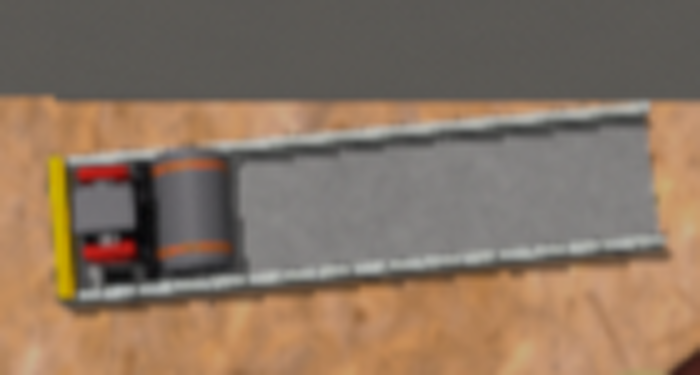

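```bash
python3 - <<'E'
from tr import *
f,K,T=cam("top"); fs,Ks,Ts=cam("side")
def comps(f,x0,x1,y0,y1,fn):
    sub=f[y0:y1,x0:x1].astype(int); mk=fn(sub[...,0],sub[...,1],sub[...,2]).astype(np.uint8)
    n,l,st,c=cv2.connectedComponentsWithStats(mk)
    return [(int(st[i,4]),(c[i]+[x0,y0]).round(2).tolist()) for i in range(1,n) if st[i,4]>5]
red=lambda r,g,b:(r>110)&(g<60)&(b<60)
ora=lambda r,g,b:(r>g+35)&(r>90)&(g>60)
for a,c in comps(f,217,235,190,215,red): print('btn',a,c,tr(plane(K,T,*c,.084)))
for a,c in comps(f,235,252,192,211,ora): print('ora',a,c,tr(plane(K,T,*c,.055)))
for x in(155,234): # roller silhouette edges in crop y
    print('edge',tr(plane(K,T,205+(x+.5)/5-.5,160+(210+.5)/5-.5,.04)))
E
python3 -m jog '[[-1,-0.3,-1.2,-1,0.3,0.3,0],[-1,0,0,-2,0,0,0],[-1,0,0,-2,0,0,0],[-1,0,0,0,0,0,0],[-1,0,0,0,0,0,0]]' >/dev/null; python3 st.py
```

```text
btn 25 [224.8, 194.12] [0.025  0.1705]
btn 29 [226.17, 209.79] [-0.027   0.1699]
ora 27 [241.85, 192.7] [0.0306 0.1165]
ora 23 [243.22, 209.04] [-0.0247  0.1164]
edge [0.0055 0.1405]
edge [0.0005 0.0879]
t 20.67 pos [ 0.4011 -0.3328  0.1357] toolx [ 0.     0.005 -1.   ] jawyaw 48.29 F [-0.1 -0.4 -0.4] g 0.245 q [-0.85  0.08  1.9   0.    1.17 -1.69]
```

The roller lies 53.7 mm from the button centre, and touching would be 54 mm, so it rests on the stop. Next I'll lower the paddle onto the mat.

```bash
python3 -m jog '[[-1,0,-0.6,-0.7,-0.3,0,0],[-1,0,0,-0.7,0,0,0],[-1,0,0,0,0,0,0],[-1,0,0,0,0,0,0]]' >/dev/null; python3 st.py
```

```text
t 21.0 pos [ 0.4027 -0.3382  0.1233] toolx [ 0.002 -0.003 -1.   ] jawyaw 48.56 F [-0.3 -0.  -1.5] g 0.247 q [-0.85  0.11  1.9   0.    1.14 -1.7 ]
```

```bash
python3 -m jog '[[-1,0,0,-0.6,0.2,0.1,0],[-1,0,0,-0.3,0,0,0],[-1,0,0,0,0,0,0]]' >/dev/null; python3 st.py;  python3 -m jog '[[-1,0,0,-0.2,0,0,0],[-1,0,0,-0.15,0,0,0]]' >/dev/null; python3 st.py
```

```text
t 21.25 pos [ 0.4035 -0.3386  0.1149] toolx [ 0.002 -0.    -1.   ] jawyaw 48.6 F [ 0.2 -0.5 -2. ] g 0.25 q [-0.85  0.12  1.9   0.    1.12 -1.7 ]
t 21.42 pos [ 0.4037 -0.3389  0.1115] toolx [ 0.002 -0.001 -1.   ] jawyaw 48.59 F [ 0.1  1.1 -0.9] g 0.246 q [-0.85  0.12  1.9   0.    1.11 -1.7 ]
```

```bash
python3 -m jog '[[-1,0,0,-0.12,0,0,0],[-1,0,0,-0.1,0,0,0]]' >/dev/null; python3 st.py;  python3 -m jog '[[-1,0,0,-0.1,0,0,0]]' >/dev/null; python3 st.py; python3 -c "
from h import *
crop('side',330,420,95,185,'z.png',6)"
```

```text
t 21.58 pos [ 0.4039 -0.339   0.1098] toolx [ 0.003 -0.001 -1.   ] jawyaw 48.59 F [-3.2  4.  11.4] g 0.249 q [-0.85  0.13  1.9   0.    1.11 -1.7 ]
t 21.67 pos [ 0.404  -0.3392  0.1098] toolx [ 0.003 -0.001 -1.   ] jawyaw 48.59 F [-3.1  3.3  9.2] g 0.249 q [-0.85  0.13  1.9   0.    1.11 -1.7 ]
```

View pics/z.png

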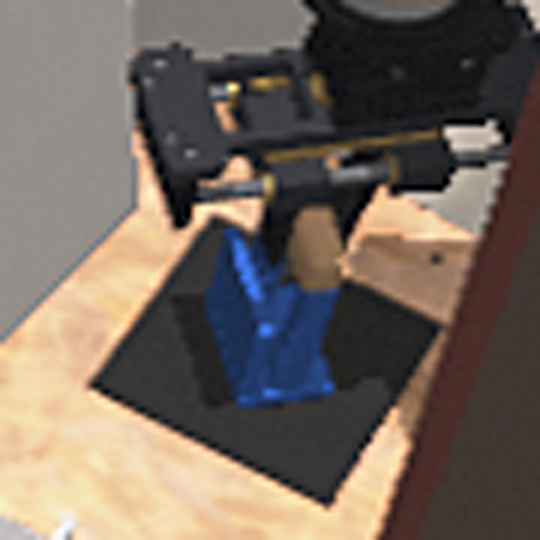

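The paddle is standing on the mat (contact 9–11 N up) with its sole near the centre. I'll relax, open, and lift straight up.

```bash
python3 -m jog '[[-1,0,0,0,0,0,0],[-0.4,0,0,0,0,0,0],[-0.3,0,0,0,0,0,0],[0,0,0,0,0,0,0],[0.5,0,0,0,0,0,0],[1,0,0,0,0,0,0],[1,0,0,0,0,0,0],[1,0,0,0,0,0,0],[1,0,0,0,0,0,0],[1,0,0,0,0,0,0],[1,0,0,0,0,0,0]]' >/dev/null; python3 st.py
```

```text
t 22.63 pos [ 0.4047 -0.3401  0.1108] toolx [ 0.004 -0.003 -1.   ] jawyaw 48.59 F [1.9 0.7 0.6] g 0.87 q [-0.85  0.13  1.9   0.    1.11 -1.7 ]
```

```bash
python3 -m jog '[[1,0,0,1,0,0,0],[1,0,0,1.5,0,0,0],[1,0,0,1.5,0,0,0],[1,0,0,2,0,0,0],[1,0,0,2,0,0,0],[1,0,0,2,0,0,0],[1,-1,2,1,0,0,0],[1,-1,4,0,0,0,0],[1,-1,4,0,0,0,0],[1,-1,4,0,0,0,0],[1,0,0,0,0,0,0],[1,0,0,0,0,0,0]]' >/dev/null; python3 st.py
python3 - <<'E'
from h import *
crop('side',320,420,95,185,'aa.png',6)
f,K,T=cam("top");cv2.imwrite("pics/bb.png",f[:,:,::-1])
E
```

```text
t 23.63 pos [ 0.3622 -0.1958  0.2343] toolx [ 0.01  -0.007 -1.   ] jawyaw 48.42 F [ 0.7 -1.1  0.6] g 1.0 q [-0.69 -0.32  2.07  0.    1.38 -1.53]
```

View pics/aa.png

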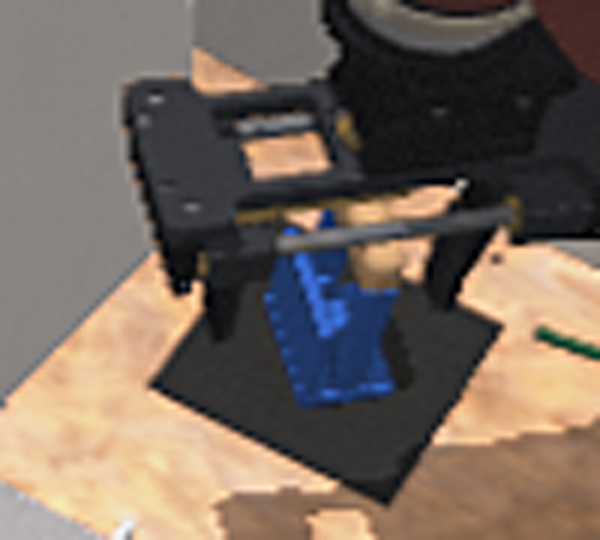

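View pics/bb.png

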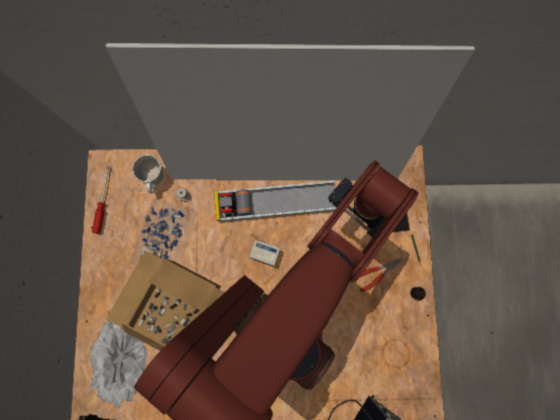

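The paddle stands on the mat. The mug (148,170) and insulator (181,194) are unchanged. I'll clear the view for a final check.

```bash
python3 -m jog '[[1,0,4,0.5,0,0,0],[1,0,4,0.5,0,0,0],[1,0,4,0.5,0,0,0],[1,0,4,0,0,0,0],[1,0,4,0,0,0,0],[1,0,4,0,0,0,0],[1,0,0,0,0,0,0],[1,0,0,0,0,0,0],[1,0,0,0,0,0,0]]' >/dev/null; python3 st.py
python3 - <<'E'
from tr import *
f,K,T=crop("top",355,430,180,250,"cc.png",8)
crop('side',320,420,95,185,'dd.png',6)
E
```

```text
t 24.48 pos [0.3659 0.0456 0.2535] toolx [ 0.012 -0.008 -1.   ] jawyaw 47.72 F [ 0.3 -0.2  0.3] g 1.0 q [-0.08 -0.46  2.13 -0.01  1.46 -0.92]
```

View pics/cc.png

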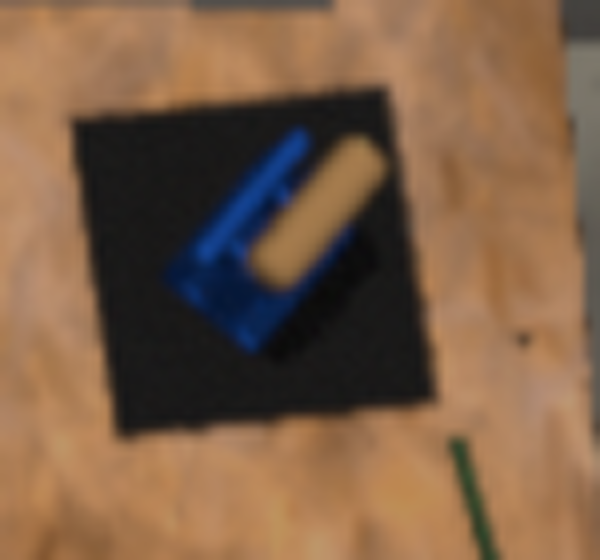

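View pics/dd.png

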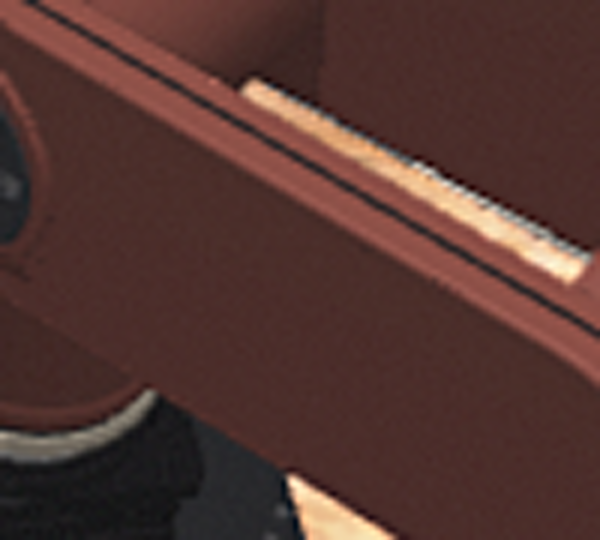

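The paddle is upright near the mat's centre, with the handle centred at about (317,212) in the crop, world (0.400, −0.335). I'll hand the job in.

```bash
python3 -c "
from cell import bot
print(bot.finish_job())"
```

```text
the job is handed in; nothing more can be done
None
```

I finished all three parts of the task and handed the job in at about 24.5 s of the 72 s allowed. Handing in gives no verdict, so the results below are from my own checks.

- **Stop:** I pinched both buttons with 25 N and slid the stop about 123 mm until it hit the end (about 28 N), then let go. In the last close pictures it was at the yellow plate with both red buttons out.
- **Roller:** I pushed it with the paddle at about 0.06–0.08 m/s until the force rose to about 9 N against the stop, then backed off slowly. Seen from above, its axis is 53.7 mm from the button centre, against 54 mm when touching, so it rests on the stop to within about 2 mm of camera accuracy. It measures about 3–4 mm off-centre across the track (limit 10 mm). The gripper stayed above the roller throughout.
- **Paddle:** it stands upright on the mat, about 4 mm from the mat's centre (limit 40 mm).
- **Mug and insulator:** both look unmoved in the top view.

**Checks that disagreed or were blocked:**
- With the buttons pinched, the gripper opening read 43 mm where 46 mm was expected. I took the buttons to be fully in, because the stop then slid with almost no force.
- The arm blocked the last side view of the paddle, so its final position comes from the top view and an earlier side view after release.

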